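Stand the fallen bottle on the tile and shut the tray

TASK

The square bottle has toppled over into the pulled-out tray of the black drawer unit, so the tray cannot shut. Take it out and stand it upright, cap up, near the middle of the white tile, setting it down in the grip rather than dropping it; then push the tray fully shut. Leave the bleed key, the basin wrench and the funnel-shaped cap where they are.

Things in the scene. Friction and masses are not known exactly. Their poses are not given: they have to be found in the camera images.
- bottle: White plastic square-section bottle, grey screw cap, 155 mm tall, part full, 0.22 kg. Origin: centre of its base; z from base to cap. Body 54 mm along x, 50 mm along y, up to z = 115 mm; shoulder to 123 mm; cap 30 mm across, z 130 to 155 mm. Centre of mass near z = 62 mm. At the start it lies on the tray floor, y axis down: 50 mm high, 54 mm wide across its x; cap roughly to +y (robot's left).
- tile: White ceramic tile, 150 x 150 x 8 mm, fixed flat on the shelf. Origin: centre of its underside; its top is 8 mm above.
- unit_front (a point): Middle of the lower front edge, at shelf height, of the glossy black drawer unit (fixed, 280 mm wide, 125 mm high, 300 mm deep). Its x points from the front into the unit, y along the front. The bay in its upper half (256 mm wide, 60 to 111 mm above the shelf) holds a tray that pulls out along -x. The lower drawer is a dummy.
- tray (a joint): How far the tray is pulled out, m: 0 = fully shut, 0.25 = fully out. It slides with 1.5 N of friction and stays where left. The fallen bottle stands 9 mm higher than the bay's upper edge and so blocks it.
- tray_front (a point): Front centre of the tray's steel lip (100 x 10 mm, 14 mm out from the front panel), 95 mm above the shelf: push here to shut. Axes as unit_front's; the tray shuts along +x and shut this point is at x = -14 mm of unit_front. Panel 252 mm wide, 12 mm thick, top 103 mm above the shelf. Tray floor 70 mm above the shelf; side walls 236 mm apart inside, tops at 92 mm.
- bleed_key: Bystander: steel bleed key, T-shaped, about 75 mm long and 60 mm wide, lying on the shelf. Origin: middle of its underside.
- basin_wrench: Bystander: chrome basin wrench, a bar 250 mm long with a 110 mm cross-bar, lying on the shelf. Origin: middle of its underside; x along the bar.
- funnel_cap: Bystander: red plastic funnel-shaped cap, 72 mm across and 75 mm tall, standing wide end down. Origin: centre of its underside.
Not all that is in view belongs to the job. Of the things shaped like the bottle, the white one is meant.

How it is judged (in metres and radians):
On the way, in this order (a step that is already met when the one before it is completed fails the run):
1. the bottle is on the tile, nearly upright, with the fingers still on it (set down, not dropped) (horizontal distance between bottle and tile below 0.04 m and z of bottle in the frame of tile between 0.003 and 0.02 m and angle between bottle's own z axis and vertical below 0.3 rad and contact force between bottle and tile above 0.3 N and contact force between the fingers and bottle above 0.5 N), for 0.05 s.
2. the bottle stands upright on the tile by itself, let go (horizontal distance between bottle and tile below 0.04 m and z of bottle in the frame of tile between 0.003 and 0.013 m and angle between bottle's own z axis and vertical below 0.08 rad and contact force between the fingers and bottle below 0.1 N), for 0.2 s.
3. the tray is fully shut (value of joint tray below 0.006 m), for 0.1 s.
At the end, for the whole second after the job is handed in: The bottle stands at rest on the tile, cap up, within 0.08 rad of upright, the centre of its base within 40 mm of the tile's centre and at the height of the tile's top (8 mm, -5/+5 mm); the tray is within 6 mm of fully shut (horizontal distance between bottle and tile below 0.04 m and z of bottle in the frame of tile between 0.003 and 0.013 m and angle between bottle's own z axis and vertical below 0.08 rad and linear speed of bottle below 0.02 m/s and value of joint tray below 0.006 m); the robot touches nothing.
It fails at once if the bleed key is moved by more than 30 mm (distance of bleed_key from where it was at the start of the episode above 0.03 m).
It fails at once if the basin wrench is moved by more than 30 mm (distance of basin_wrench from where it was at the start of the episode above 0.03 m).
It fails at once if the funnel cap is moved by more than 30 mm (distance of funnel_cap from where it was at the start of the episode above 0.03 m).
It also fails if it takes over 56 s, if anything falls off the work surface, if the arm or the gripper's body presses on something with over 40 N, if the wrist force passes 120 N, or if a joint passes its speed limit or range.

ROBOT

A 6-joint arm with a two-finger parallel gripper is mounted at the origin on the work surface. World frame = base frame: x ahead of the robot, y to its left, z up, the work surface at z = 0. Lengths are in mm, angles in degrees, forces in N, time in s.
With the tool pointing down it reaches from about 350 to 850 mm from the base axis. Payload 8.1 kg.
Tool frame: the origin (TCP) lies midway between the tips of the shut fingers; the grasp point (between the pads) lies 19 mm behind it (r.pinch_z is the distance from the TCP to the grasp point, in mm); z points along the fingers, y is the line along which they close (so a half turn about z gives the same grasp; the last joint's range is limited). The gripper opens to 85 mm and grips with 20 to 120 N. Pads are 22 mm wide; open, the fingers measure 114 mm over their backs; the gripper's body (76 mm by 85 mm) begins 54 mm behind the grasp point. The pads swing forward as they close: fully open they stand 13 mm farther back than shut.
Start: joints at [-70.21, 7.471, 85.268, -0, 87.261, -4.893], TCP at [250.578, -545.175, 231.292] pointing down, gripper open.
Joint ranges: [-169.43, 169.43], [-51.17, 129.36], [1.28, 143.12], [-76.62, 256.62], [0, 156.53], [-152.29, 152.29]. Speed limits (degrees/s): [136.94, 136.94, 159.86, 180, 180, 180].

INTERFACE

Orientations are given as [roll, pitch, yaw] about the fixed x, y, z axes, in that order (R = Rz(yaw) Ry(pitch) Rx(roll)).
In Python, from bench import r gives the robot as it stands.
- The arm moves only by the shell command python3 -m jog 'ROWS' [OPENING] [FORCE]. ROWS is JSON, one flat list of numbers, 6 for each row, row after row: the shift along the tool's x, y, z in m, then the turn, a rotation vector about the tool's x, y, z in rad. A call has 1 to 8 rows; each row is the pose to reach, as a shift and turn from the pose commanded when the call began, along the tool's axes at that moment; what a row does not reach only later rows make up. A row lasts 1/8 s, in which the tool goes at most 62.5 mm and 10.7 degrees, less where a joint would pass 70% of its speed; a pose out of reach is approached as far as the arm can. A call with a gripper value outside its range is refused whole. OPENING is the opening, from -1 (shut) to 1 (fully open), set as the call begins (- or left out, the last holds). The fingers move at their own pace and stop on an object; FORCE is the grip in N (left out, the last holds). Time passes only in rows, so rows that repeat a pose let the fingers close. It gives the time, the measured TCP pose, the force, the opening and the grip force at its end, in the units of the state.
- r.sense(): the state, without advancing time (a new reading comes with each control period).
- r.snapshot(name): name is "side" or "top"; returns a dict with "pixels" (384x512x3 uint8, red, green, blue), "range_z" (384x512 float32, mm along the optical axis (not along the pixel's ray), 0 where there is no reading), "K" (3x3 intrinsics, pixels), "rvec" (rotation vector, rad) and "tvec" (3), from world to camera coordinates, as OpenCV has them. Camera axes: x right, y down, z forward; pixel columns grow to the right and rows downward; lengths in mm; the calibration is good to about 2 mm. A picture is of the moment at which its call begins.
- r.hand_in(): hands the job in; it is judged then, once.
Trained networks look in a picture, given as the dict that the camera call returned (one of the last four; its "shot" number tells which), for a name from the list of things; names that differ only in an ending like _2 or _b are one class to them, and where a whole thing is asked for, a point or a joint stands for the part that bears it (a point fixed in the world has none). Each returns a list of dicts, best first, with "score" (0 to 1); they miss things now and then, are a little off and sometimes report something else, mostly with a low value. They report only what shows in the picture. A call takes as long as a camera call. They do not tell look-alikes from the thing itself.
- r.look_for(picture, target): "bbox" ([left, top, right, bottom] in pixels, round what is visible of it).
- r.outline_of(picture, target): "region" (384x512 bool, what is visible of it) and "bbox" ([left, top, right, bottom] in pixels, round what is visible of it).
The state is a dict: "time": time; "joint_pos": joint angles; "qd": joint speeds; "joint_efforts": joint torques, N m; "tool_pos": TCP position; "tcp_rot": TCP orientation; "ft_force": force on the tool from outside, world axes, zero at the start; "wrist_torque": the same for the moment, N m; "finger_gap": finger opening in mm; "grip_force": force on a finger pad.
Only numpy, scipy, OpenCV 4.12 (cv2) and the standard library are available. Lean on these libraries where they do the work, as an engineer would, in place of code of your own. Each camera call takes 0.05 s, during which the arm holds its last target. There are 200 camera calls.

## Working session

There is one attempt and no reset: what is moved stays moved. The work goes in short steps, Python scripts to look and compute and a shell command to move; the robot and the scene stay as the last step left them, time stands still between calls to the robot, and variables do not carry over. Pictures are saved under pics/ and viewed, at most 10 in all, crops included, and the job is handed in when it is done.

```bash
ls; mkdir -p pics
cat > h.py <<'E'
import numpy as np, cv2
from bench import r
def pts(s,mask):
    K=s["K"];R=cv2.Rodrigues(np.array(s["rvec"],float))[0];t=np.array(s["tvec"],float).ravel()
    v,u=np.nonzero(mask&(s["range_z"]>0));z=s["range_z"][v,u]
    c=np.stack([(u-K[0][2])/K[0][0]*z,(v-K[1][2])/K[1][1]*z,z],1)
    return (c-t)@R
def save(s,n): cv2.imwrite(f"pics/{n}.png",s["pixels"][:,:,::-1])
E
python3 - <<'E'
from h import *
print(r.sense()); print(r.pinch_z)
for n in("side","top"):
    s=r.snapshot(n);save(s,n+"0")
    for t in("bottle","tile","tray","tray_front","bleed_key","basin_wrench","funnel_cap"):
        for o in r.outline_of(s,t)[:3]:
            p=pts(s,o["region"])
            if len(p): print(n,t,round(o["score"],2),np.round(o["bbox"]),np.round(np.median(p,0)),np.round(np.percentile(p,2,0)),np.round(np.percentile(p,98,0)))
E
```

```text
pics
{'time': 0.0, 'joint_pos': array([-7.02097713e+01,  7.51605877e+00,  8.53290265e+01,  1.05209292e-03,
        8.72601486e+01, -4.89316147e+00]), 'qd': array([ 0.02333135,  0.05669914,  0.00688969, -0.07713842,  0.04382229,
       -0.03620941]), 'joint_efforts': array([-1.22773698e-03, -5.69415987e+01, -5.00545800e+01, -4.81804564e-04,
        1.51546713e-02,  4.67980180e-05]), 'tool_pos': array([ 250.4045311 , -544.65699225,  230.23692772]), 'tcp_rot': array([-1.79895239e+02, -1.00232006e-02,  2.46833297e+01]), 'ft_force': array([-0.01460612, -0.25821486,  1.01791467]), 'wrist_torque': array([-0.03189765,  0.00513417,  0.00210015]), 'grip_force': 0.0, 'finger_gap': 85.01374528458877}
18.700000000000003
side bottle 0.77 [242. 143. 276. 178.] [581. -67. 113.] [ 558. -205.   72.] [618.  -1. 122.]
side bottle 0.73 [262. 132. 303. 148.] [ 572. -349.   45.] [ 508. -389.   16.] [ 640. -320.   53.]
side bottle 0.6 [323. 164. 371. 198.] [ 326. -146.   40.] [ 258. -199.    5.] [ 392. -109.   52.]
side tile 0.94 [209. 232. 291. 290.] [511. 241.   8.] [440. 159.   3.] [588. 310.  11.]
side 
[... 607 characters left out ...]
9.   49.] [ 511. -396.    5.] [ 651. -323.   54.]
top bottle 0.65 [324. 243. 359. 291.] [ 331. -164.   48.] [ 263. -221.   -1.] [ 389. -118.   54.]
top tile 0.72 [186. 178. 244. 228.] [516. 228.   7.] [444. 153.   1.] [594. 302.  12.]
top tray 0.87 [272. 141. 358. 224.] [561. -94.  70.] [ 460. -212.   65.] [702.  28. 104.]
top tray_front 0.92 [272. 140. 359. 221.] [561. -92.  70.] [ 460. -212.   65.] [702.  28. 104.]
top bleed_key 0.57 [222. 137. 245. 164.] [687. 171.   9.] [657. 142.  -4.] [724. 205.  16.]
top basin_wrench 0.82 [123. 146. 142. 225.] [572. 492.  15.] [458. 464.  -2.] [703. 511.  20.]
top funnel_cap 0.78 [187. 141. 206. 163.] [688. 292.  23.] [661. 265.  -3.] [726. 332.  74.]
```

View pics/side0.png

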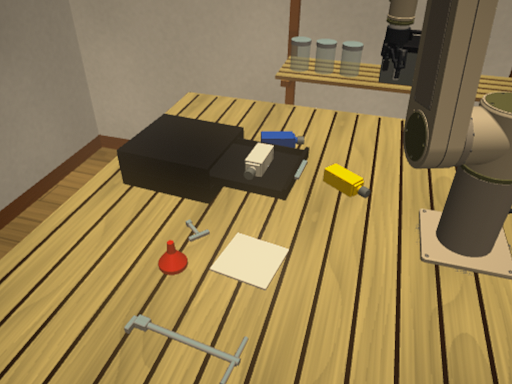

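View pics/top0.png

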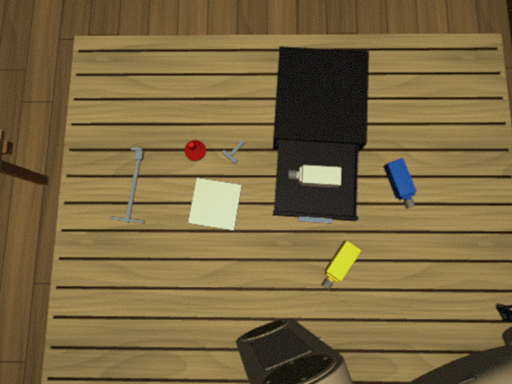

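The side view shows the white bottle at (260,160) with its cap at (250,172). In the top view its body is at (320,176) and its cap at (293,174); the tile is at (215,204). The blue and yellow bottles are look-alikes. Next I refine the poses.

```bash
cat > m.py <<'E'
from h import *
def rect(p):
    (c,wh,a)=cv2.minAreaRect(p[:,:2].astype(np.float32)); return np.round(c,1),np.round(wh,1),round(a,1)
def white(s,box):
    px=s["pixels"].astype(int);m=(px.min(2)>120)
    b=np.zeros_like(m);b[box[1]:box[3],box[0]:box[2]]=1
    return m&b
if __name__=="__main__":
  for n,bb,tb in(("side",(240,140,280,182),(200,228,298,294)),("top",(285,160,345,190),(182,172,250,236))):
    s=r.snapshot(n)
    p=pts(s,white(s,bb)); q=p[(p[:,2]>110)&(p[:,2]<128)]; print(n,"bottle top",len(p),len(q),rect(q),np.median(q,0).round(1))
    e=pts(s,cv2.erode(white(s,bb).astype(np.uint8),np.ones((3,3)))>0);print(" eroded",rect(e),np.median(e,0).round(1))
    o=r.outline_of(s,"tile")[0]["region"]; k=white(s,tb); p=pts(s,k); print(" tile",len(p),rect(p[abs(p[:,2]-8)<8]),np.median(p,0).round(1), rect(pts(s,o)))
    # planar: pixel contours projected on known plane
    R=cv2.Rodrigues(np.array(s["rvec"],float))[0];t=np.array(s["tvec"],float).ravel();C=-R.T@t
    def plane(mask,h):
        v,u=np.nonzero(mask);d=np.c_[(u-s["K"][0][2])/s["K"][0][0],(v-s["K"][1][2])/s["K"][1][1],np.ones(len(u))]@R
        return C+d*((h-C[2])/d[:,2])[:,None]
    print(" plane tile",rect(plane(k,8)),"bottle",rect(plane(white(s,bb),120)))
    for o in r.outline_of(s,"tray")[:1]:
        p=pts(s,o["region"]); f=p[(p[:,2]>85)&(p[:,2]<108)&(p[:,0]<500)]; print(" lip/front",len(f),np.percentile(f,[2,50,98],0).round())
        # lip: bright pixels in the region bbox
    px=s["pixels"].astype(int);g=px.min(2)>85;x0,y0,x1,y1=map(int,o["bbox"])
    b=np.zeros_like(g);b[y0-3:y1+5,x0-3:x1+5]=1
    p=pts(s,g&b);p=p[(p[:,2]>80)&(p[:,2]<108)&(p[:,0]<480)];print(" lip",len(p),rect(p) if len(p) else 0,np.median(p,0) if len(p) else 0)
    P=pts(s,px.max(2)<70);P=P[(P[:,2]>118)&(P[:,2]<131)&(P[:,0]>600)&(abs(P[:,1])<400)];print(" unit top",len(P),rect(P),np.median(P[:,2]), np.percentile(P,[1,99],0).round())
E
python3 m.py
```

```text
side bottle top 381 356 (array([587.5, -94.8]), array([121.8,  53.4]), 86.6) [587.2 -89.8 119.6]
 eroded (array([ 587.1, -100. ]), array([108.3,  43.9]), 86.8) [587.1 -94.5 120. ]
 tile 2614 (array([561. , 219.6]), array([160.6, 244.1]), 81.0) [514.1 235.9   7.8] (array([517. , 226.1]), array([163.4, 157.2]), 81.0)
 plane tile (array([559.7, 223.6]), array([152.6, 239.9]), 81.3) bottle (array([588.4, -81.3]), array([153.1,  52.7]), 86.6)
 lip/front 405 [[ 448. -201.   86.]
 [ 467.  -61.  101.]
 [ 495.   45.  105.]]
 lip 91 (array([455.2, -94.9]), array([132.8,  14.1]), 86.1) [456.65710702 -73.12377713 100.13818909]
 unit top 4234 (array([ 839. , -104.3]), array([286.7, 302.9]), 86.2) 124.53062819447732 [[ 688. -240.  119.]
 [ 987.   41.  128.]]
top bottle top 724 702 (array([590.1, -92.9]), array([130.6,  53.8]), 85.8) [588.5 -99.8 119.5]
 eroded (array([589.5, -92.8]), array([123.6,  47.4]), 87.1) [ 588.5 -100.7  119.6]
 tile 2127 (array([518.4, 229.1]), array([151.9, 151.1]), 81.1) [515.6 228.2   7.1] (array([517.4, 228.8]), array([150.7, 149.6]), 81.8)
 plane tile (array([517.6, 228.5]), array([150.7, 150. ]), 81.2) bottle (array([589.9, -92.1]), array([130.4,  53.1]), 86.7)
 lip/front 571 [[ 451. -206.   89.]
 [ 468.  -86.  101.]
 [ 492.   38.  106.]]
 lip 159 (array([458.2, -81.5]), array([97.5, 13.7]), 86.1) [457.0286685  -82.81197603  99.77916529]
 unit top 8367 (array([ 841.2, -107.6]), array([279. , 301.6]), 86.3) 124.64540161343022 [[ 692. -244.  120.]
 [ 988.   29.  130.]]
```

```bash
python3 -m jog '[0,0,-0.05,0,0,0, 0,0,-0.05,0,0,0]' 1; python3 -c "
from h import *;s=r.sense();print(s['tool_pos'],s['tcp_rot'])"
```

```text
time: 1.35
tool_pos: [251.3, -547.2, 286.6]
tcp_rot: [179.5, 0.0, 24.7]
ft_force: [-0.0, -0.4, 0.1]
finger_gap: 85.3
grip_force: 0.0
[ 251.32115581 -547.22282851  286.57089587] [1.79533376e+02 4.02868777e-02 2.46858986e+01]
```

```bash
cat > go.py <<'E'
import sys;from h import *
from scipy.spatial.transform import Rotation as Ro
def delta(pos,rpy,s=None):
    s=s or r.sense();T=Ro.from_euler("xyz",s["tcp_rot"],degrees=True);G=Ro.from_euler("xyz",rpy,degrees=True)
    d=T.inv().apply(np.array(pos)-s["tool_pos"])/1000;v=(T.inv()*G).as_rotvec()
    print("shift",d.round(4),"turn",v.round(4),"rows",np.linalg.norm(d)/.0625,np.degrees(np.linalg.norm(v))/10.7)
if __name__=="__main__":
    a=list(map(float,sys.argv[1:]));s=r.sense();print(s["tool_pos"].round(1),s["tcp_rot"].round(2),s["joint_pos"].round(2),s["finger_gap"],s["grip_force"].round(1),s["time"])
    if a: delta(a[:3],a[3:6],s)
E
python3 go.py 590 -85 210 180 0 86.7
```

```text
Traceback (most recent call last):
  File "go.py", line 8, in <module>
    a=list(map(float,sys.argv[1:]));s=r.sense();print(s["tool_pos"].round(1),s["tcp_rot"].round(2),s["joint_pos"].round(2),s["finger_gap"],s["grip_force"].round(1),s["time"])
                                                                                                                                           ^^^^^^^^^^^^^^^^^^^^^
AttributeError: 'float' object has no attribute 'round'
```

```bash
sed -i 's/s\["grip_force"\].round(1)/s["grip_force"]/' go.py
python3 go.py 590 -85 210 180 0 86.7
```

```text
[ 251.3 -547.2  286.6] [1.7953e+02 4.0000e-02 2.4690e+01] [-70.21   6.41  80.69  -0.    92.43  -4.9 ] 85.33214707053513 0.0 1.35
shift [ 0.5008 -0.2791  0.0739] turn [ 0.007   0.005  -1.0823] rows 9.249832410763041 5.795843911298071
```

```bash
python3 -m jog '[0.06,-0.033,0.01,0,0,-0.13, 0.11,-0.062,0.018,0,0,-0.26, 0.165,-0.092,0.027,0,0,-0.39, 0.22,-0.123,0.036,0,0,-0.52, 0.275,-0.153,0.045,0,0,-0.65, 0.33,-0.184,0.05,0,0,-0.78, 0.385,-0.215,0.06,0,0,-0.91, 0.44,-0.245,0.07,0,0,-1.0]' 1;  python3 go.py 590 -85 210 180 0 86.7
```

```text
time: 2.35
tool_pos: [543.9, -143.8, 212.2]
tcp_rot: [180.0, 0.0, 82.2]
ft_force: [0.7, -1.4, 0.2]
finger_gap: 85.4
grip_force: 0.0
[ 543.9 -143.8  212.2] [1.7998e+02 1.0000e-02 8.2190e+01] [-2.002e+01  2.210e+00  9.283e+01 -1.000e-02  8.494e+01 -1.221e+01] 85.39316493335289 0.0 2.35
shift [0.0645 0.0377 0.0022] turn [ 0.0004  0.0002 -0.0788] rows 1.1956530047669867 0.42176080209054373
```

```bash
python3 -m jog '[0.05,0.03,-0.06,0,0.18,-0.08, 0.065,0.038,-0.1,0,0.36,-0.08, 0.065,0.038,-0.1,0,0.54,-0.08, 0.065,0.038,-0.1,0,0.72,-0.08, 0.065,0.038,-0.1,0,0.9,-0.08, 0.065,0.038,-0.1,0,0.9,-0.08, 0.065,0.038,-0.1,0,0.9,-0.08, 0.065,0.038,-0.1,0,0.9,-0.08]' 1;  python3 go.py 590 -85 210 180 0 86.7
```

```text
time: 3.35
tool_pos: [590.3, -85.8, 314.4]
tcp_rot: [176.6, -51.3, 88.7]
ft_force: [-0.3, -0.2, -0.0]
finger_gap: 85.5
grip_force: 0.0
[590.3 -85.8 314.4] [176.65 -51.26  88.68] [-37.66  20.23  76.09  44.8  110.06 -28.93] 85.49453390272862 0.0 3.35
shift [-0.0809 -0.0042  0.0658] turn [ 0.0391 -0.8952  0.0061] rows 1.669838118155134 4.798477581204994
```

```bash
cat > fk.py <<'E'
import numpy as np
from scipy.optimize import least_squares
from scipy.spatial.transform import Rotation as Ro
D=[([-70.21,7.516,85.329,0,87.26,-4.893],[250.4,-544.66,230.24]),([-70.21,6.41,80.69,0,92.43,-4.9],[251.3,-547.2,286.6]),
([-20.02,2.21,92.83,0,84.94,-12.21],[543.9,-143.8,212.2]),([-37.66,20.23,76.09,44.8,110.06,-28.93],[590.3,-85.8,314.4])]
rot=lambda a,x:Ro.from_euler(a,x,degrees=True)
def fk(q,p):
    d1,a1,L2,a3,L3,d6=p;A=rot('z',q[0])
    B=A*rot('y',q[1]);C=B*rot('y',q[2]);W=C*rot('z',q[3])*rot('y',q[4])
    x=A.apply([a1,0,d1])+B.apply([0,0,L2])+C.apply([-a3,0,L3])
    return x+W.apply([0,0,d6]),W*rot('z',-q[5] if SG<0 else q[5])
SG=1
P=least_squares(lambda p:np.concatenate([(fk(q,p)[0]-x) for q,x in D]+[.01*(p-[400,0,450,0,450,250])]),[400,0,450,0,450,250]).x
def solve(pos,z,q0=(-20,20,80,60,100,0)):
    z=np.array(z)/np.linalg.norm(z)
    s=least_squares(lambda q:np.concatenate([(fk(q,P)[0]-pos)/10,(fk(q,P)[1].apply([0,0,1])-z)*30,[q[5]*1e-4]]),q0)
    return s.x.round(1),round(s.cost,3)
if __name__=="__main__":
    print(P.round(1),[ (fk(q,P)[0]-x).round(1) for q,x in D])
    print(rot('zyx',[88.68,-51.26,176.65]).as_matrix().round(2),fk(D[3][0],P)[1].as_matrix().round(2))
    for az in(90,75,60,40,23):
        for t in(90,70):
            zz=np.array([np.cos(np.radians(az))*np.sin(np.radians(t)),np.sin(np.radians(az))*np.sin(np.radians(t)),-np.cos(np.radians(t))])
            for h in (85,200):
                tcp=np.array([517.5,228.5,h])+zz*18.7
                print(az,t,h,*solve(tcp,zz))
E
python3 fk.py
```

```text
[238.2 -90.7 476.1 -19.5 632.6 434.4] [array([-46.7, -21.4,  -5.3]), array([-48.6, -16.2,   2.9]), array([-21.3, -46.6,  -7.7]), array([-2.5, -4.6, 10.1])]
[[ 0.01 -0.63 -0.78]
 [-1.    0.02 -0.04]
 [ 0.04  0.78 -0.62]] [[-1.    0.01  0.08]
 [ 0.07  0.63  0.78]
 [-0.04  0.78 -0.62]]
90 90 85 [-19.9  38.  106.9  73.5 101.3   0. ] 0.0
90 90 200 [-19.9  26.4 109.1  75.5 103.8   0. ] 0.0
90 70 85 [-17.4  23.1 110.3  63.8  88.2   0. ] 0.0
90 70 200 [-17.4  13.6 109.2  63.9  92.9   0. ] 0.0
75 90 85 [-22.9  30.9 120.   83.1  93.8   0. ] 0.0
75 90 200 [-22.9  17.  122.4  84.   95.1   0. ] 0.0
75 70 85 [-19.7  13.7 122.9  72.8  78.7  -0. ] 0.0
75 70 200 [-19.7   2.5 121.7  70.8  82.6  -0. ] 0.0
60 90 85 [-23.   24.  132.6  96.4  87.2  -0. ] 0.0
60 90 200 [-23.    6.5 135.6  95.5  85.7   0. ] 0.0
60 70 85 [-18.8   3.1 135.3  84.4  67.9   0. ] 0.0
60 70 200 [-18.8 -10.5 133.8  78.6  70.1  -0. ] 0.0
40 90 85 [-11.   15.8 147.4 127.8  79.5  -0. ] 0.0
40 90 200 [-11.  -10.4 151.8 122.3  66.9  -0. ] 0.0
40 70 85 [ -5.9 -13.2 150.  109.8  45.8  -0. ] 0.0
40 70 200 [ -5.9 -30.9 147.9  89.3  42.5   0. ] 0.0
23 90 85 [ 26.1  12.6 153.1 183.2  75.7  -0. ] 0.0
23 90 200 [ 26.1 -20.5 158.6 184.2  48.2   0. ] 0.0
23 70 85 [ 25.7 -21.6 155.6 186.1  24.1  -0. ] 0.0
23 70 200 [ 25.7 -41.2 153.1  53.   -3.1   0. ] 0.0
```

```bash
cat > g.py <<'E'
import sys;from go import *
a=list(map(float,sys.argv[1:]));s=r.sense();print(s["tool_pos"].round(1),s["tcp_rot"].round(1),s["joint_pos"].round(1),round(s["finger_gap"],1),s["grip_force"],round(s["time"],2),s["ft_force"].round(1))
G=Ro.from_euler("xyz",[180,0,a[3]],degrees=True)*Ro.from_euler("y",a[4],degrees=True)
Z=G.apply([0,0,1]);print("z",Z.round(2));delta(np.array(a[:3])+18.7*Z,G.as_euler("xyz",degrees=True),s)
E
python3 g.py 590 -82.5 180 86.7 -15
```

```text
[590.3 -85.8 314.4] [176.6 -51.3  88.7] [-37.7  20.2  76.1  44.8 110.1 -28.9] 85.5 0.0 3.35 [-0.3 -0.2 -0. ]
z [-0.01 -0.26 -0.97]
shift [-0.1198 -0.006   0.094 ] turn [ 4.050e-02 -1.157e+00  9.000e-04] rows 2.4389187731131 6.199268002074225
```

```bash
python3 -m jog '[-0.02,-0.001,0.016,0.006,-0.18,0, -0.04,-0.002,0.032,0.012,-0.36,0, -0.06,-0.003,0.047,0.02,-0.54,0, -0.08,-0.004,0.063,0.026,-0.72,0, -0.1,-0.005,0.078,0.032,-0.9,0, -0.12,-0.006,0.094,0.04,-1.08,0, -0.12,-0.006,0.094,0.04,-1.157,0, -0.12,-0.006,0.094,0.04,-1.157,0]' 1;  python3 g.py 590 -82.5 97 86.7 -15
```

```text
time: 4.35
tool_pos: [589.6, -84.8, 161.4]
tcp_rot: [180.0, 14.8, 86.9]
ft_force: [-0.5, -1.0, 0.2]
finger_gap: 85.6
grip_force: 0.0
[589.6 -84.8 161.4] [180.   14.8  86.9] [ -4.2   9.6  91.6 -15.1  78.9   1.8] 85.6 0.0 4.35 [-0.5 -1.   0.2]
z [-0.01 -0.26 -0.97]
shift [0.0186 0.0003 0.0803] turn [ 0.0011 -0.0036  0.0041] rows 1.3192355300392236 0.02991151641377638
```

```bash
python3 -m jog '[0.005,0,0.02,0,0,0, 0.009,0,0.04,0,0,0, 0.014,0,0.06,0,0,0, 0.0185,0,0.08,0,0,0, 0.0185,0,0.08,0,0,0, 0.0185,0,0.08,0,0,0]' 1;  python3 g.py 590 -82.5 97 86.7 -15
python3 - <<'E'
from h import *
s=r.snapshot("side");cv2.imwrite("pics/pre.png",cv2.resize(s["pixels"][100:260,160:400,::-1],None,fx=3,fy=3))
E
```

```text
time: 5.1
tool_pos: [588.7, -90.2, 78.2]
tcp_rot: [-179.9, 14.8, 86.7]
ft_force: [1.0, -0.2, 0.2]
finger_gap: 85.3
grip_force: 0.0
[588.7 -90.2  78.2] [-179.9   14.8   86.7] [ -4.7  14.5  95.2 -15.7  70.8   3.9] 85.3 0.0 5.1 [ 1.  -0.2  0.2]
z [-0.01 -0.26 -0.97]
shift [ 0.0027  0.0009 -0.0014] turn [-0.0022 -0.0037 -0.0004] rows 0.050629230271559154 0.023261728300197817
```

View pics/pre.png

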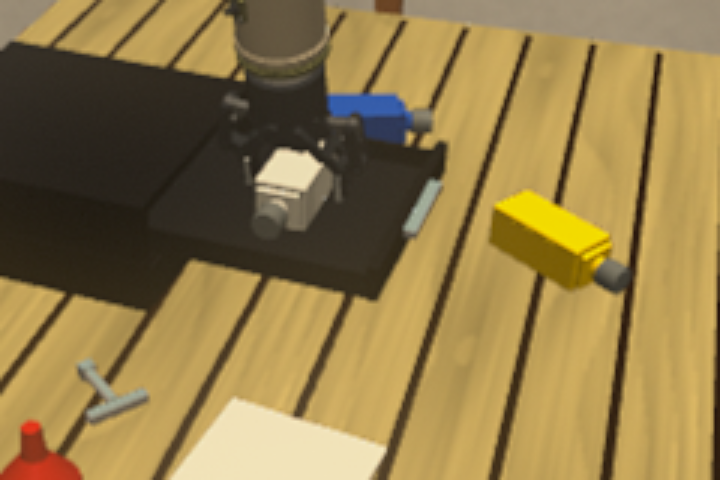

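The crop shows the open fingers straddling the white bottle at about (245,180) and (340,170), clear of the tray walls. I'll close on it.

```bash
python3 -m jog '[0,0,0,0,0,0, 0,0,0,0,0,0, 0,0,0,0,0,0, 0,0,0,0,0,0, 0,0,0,0,0,0, 0,0,0,0,0,0]' -1 45; python3 -m jog '[-0.002,0,-0.01,0,0,0, -0.008,0,-0.03,0,0,0, -0.018,0,-0.07,0,0,0, -0.03,0,-0.11,0,0,0, -0.044,0,-0.16,0,0,0, -0.054,0,-0.2,0,0,0, -0.054,0,-0.2,0,0,0, -0.054,0,-0.2,0,0,0]'; python3 g.py 517.5 228.5 200 86.7 75
python3 - <<'E'
from m import *
for n in("side","top"):
    s=r.snapshot(n);save(s,n+"lift");p=pts(s,s["pixels"].min(2)>110);p=p[(p[:,2]>200)&(p[:,2]<420)&(p[:,0]>530)&(p[:,0]<650)&(abs(p[:,1]+80)<110)]
    if len(p): print(n,len(p),np.percentile(p,[2,50,98],0).round())
E
```

```text
time: 5.9
tool_pos: [589.3, -90.0, 79.2]
tcp_rot: [-180.0, 14.8, 86.7]
ft_force: [0.1, 1.2, 6.4]
finger_gap: 53.3
grip_force: 48.1
time: 6.9
tool_pos: [588.5, -91.2, 285.1]
tcp_rot: [-179.8, 14.8, 86.7]
ft_force: [-0.3, -0.2, -2.7]
finger_gap: 53.2
grip_force: 48.0
[588.5 -91.2 285.1] [-179.8   14.8   86.7] [ -4.8   5.9  82.7 -14.8  91.2  -1.8] 53.2 48.001776337623596 6.9 [-0.3 -0.2 -2.7]
z [ 0.06  0.96 -0.26]
shift [ 0.345  -0.0893  0.0023] turn [-0.002   1.5668 -0.0023] rows 5.702905683878948 8.389598696982754
side 263 [[ 561. -137.  315.]
 [ 590.  -67.  326.]
 [ 613.  -35.  347.]]
top 335 [[ 560. -158.  310.]
 [ 582. -139.  324.]
 [ 610.  -31.  327.]]
```

View pics/sidelift.png

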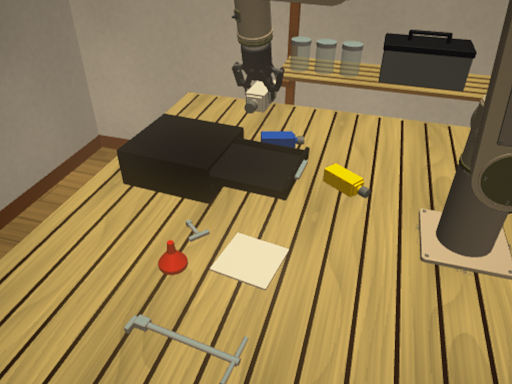

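The bottle is held level and clear of the tray at about (257,97). I refine the arm model to check wrist clearance over the tray corner in the upright pose.

```bash
cat > fk2.py <<'E'
import numpy as np
from scipy.optimize import least_squares
from fk import D,rot,Ro
D=D+[([-4.2,9.6,91.6,-15.1,78.9,1.8],[589.6,-84.8,161.4]),([-4.7,14.5,95.2,-15.7,70.8,3.9],[588.7,-90.2,78.2]),([-4.8,5.9,82.7,-14.8,91.2,-1.8],[588.5,-91.2,285.1])]
def fk(q,p,full=0):
    d1,a1,L2,a3,L3,d6,b,b2,a6=p;A=rot('z',q[0]);B=A*rot('y',q[1]);C=B*rot('y',q[2]);F=C*rot('z',q[3]);W=F*rot('y',q[4])
    e=A.apply([a1,b,d1])+B.apply([0,0,L2]);w=e+C.apply([a3,0,L3]);t=w+F.apply([0,b2,0])+W.apply([a6,0,d6])
    return (e,w,t,W) if full else t
p0=np.array([300,0,450,0,450,250,0,50,0.])
P=least_squares(lambda p:np.concatenate([fk(q,p)-x for q,x in D]+[.01*(p-p0)]),p0).x
def solve(pos,z):
    s=least_squares(lambda q:np.concatenate([(fk(np.r_[q,0],P)-pos)/10,(fk(np.r_[q,0],P,1)[3].apply([0,0,1])-z)*30]),[-20,20,90,70,90])
    return s.x,s.cost
if __name__=="__main__":
    print(P.round(1),[np.linalg.norm(fk(q,P)-x).round(1) for q,x in D])
    for az in(90,75,65,55,45):
        c,s_=np.cos(np.radians(75)),np.sin(np.radians(75));zz=np.array([np.cos(np.radians(az))*s_,np.sin(np.radians(az))*s_,-c])
        for h in(80,200):
            tcp=np.array([517.5,228.5,h])+zz*18.7;q,cost=solve(tcp,zz);e,w,t,W=fk(q,P,1);print(az,h,q.round(1),round(cost,2),"elbow",e.round(),"wrist",w.round(),"axis0",(t-P[5]*zz).round())
E
python3 fk2.py
```

```text
[ 3.181e+02 -6.000e-01  3.682e+02  6.090e+01  5.541e+02  3.644e+02
  5.160e+01 -2.000e-01 -1.000e-01] [np.float64(0.2), np.float64(0.3), np.float64(0.3), np.float64(0.2), np.float64(0.4), np.float64(0.2), np.float64(0.5)]
90 80 [-17.1  33.7 104.8  67.4  89.7] 0.0 elbow [210. -11. 625.] wrist [ 518. -105.  170.] axis0 [ 518. -105.  169.]
90 200 [-17.1  18.4 108.   67.8  94.3] 0.0 elbow [126.  15. 667.] wrist [ 518. -105.  290.] axis0 [ 517. -105.  289.]
75 80 [-19.   25.3 118.1  77.8  80.4] 0.0 elbow [165.  -2. 651.] wrist [431. -94. 170.] axis0 [431. -94. 169.]
75 200 [-19.    6.9 121.8  75.8  83.7] 0.0 elbow [ 58.  34. 684.] wrist [431. -94. 290.] axis0 [431. -94. 289.]
65 80 [-18.9  19.8 126.6  86.6  74.2] 0.0 elbow [134.   9. 665.] wrist [376. -74. 170.] axis0 [376. -74. 169.]
65 200 [-18.9  -1.7 130.8  81.9  75.9] 0.0 elbow [  6.  53. 686.] wrist [376. -74. 290.] axis0 [376. -74. 289.]
55 80 [-16.9  14.2 134.5  97.6  67.8] 0.0 elbow [101.  23. 675.] wrist [326. -45. 170.] axis0 [326. -45. 169.]
55 200 [-16.9 -11.5 139.5  88.8  66.7] 0.0 elbow [-56.  71. 679.] wrist [326. -45. 290.] axis0 [326. -45. 289.]
45 80 [-12.1   9.  141.5 112.1  61.1] 0.0 elbow [ 66.  38. 682.] wrist [281.  -8. 170.] axis0 [281.  -8. 169.]
45 200 [-12.1 -22.5 147.6  96.3  54.7] 0.0 elbow [-127.   80.  658.] wrist [281.  -8. 290.] axis0 [281.  -8. 289.]
```

```bash
python3 g.py 515 230 230 65 75.2
```

```text
[587.8 -91.2 283.2] [-179.7   14.8   86.7] [ -4.8   6.   82.7 -14.8  91.2  -1.8] 53.8 47.999829053878784 7.0 [-0.2  0.3 -2.6]
z [ 0.41  0.88 -0.26]
shift [ 0.3371 -0.0845 -0.0284] turn [-0.2163  1.5509  0.3593] rows 5.578481649632714 8.602715881167686
```

```bash
python3 -m jog '[0.028,-0.007,-0.002,-0.018,0.129,0.03, 0.056,-0.014,-0.005,-0.036,0.258,0.06, 0.084,-0.021,-0.007,-0.054,0.388,0.09, 0.112,-0.028,-0.009,-0.072,0.517,0.12, 0.14,-0.035,-0.012,-0.09,0.646,0.15, 0.168,-0.042,-0.014,-0.108,0.775,0.18, 0.197,-0.049,-0.017,-0.126,0.905,0.21, 0.225,-0.056,-0.019,-0.144,1.034,0.24]';python3 g.py 515 230 200 65 75.2
```

```text
time: 8.0
tool_pos: [545.0, 134.6, 244.8]
tcp_rot: [174.4, -45.4, 75.8]
ft_force: [-0.2, 0.9, -3.1]
finger_gap: 53.4
grip_force: 48.0
[545.  134.6 244.8] [174.4 -45.4  75.8] [-19.9 -10.9 113.5  46.6  79.7 -13.1] 53.4 48.012158274650574 8.0 [-0.2  0.9 -3.1]
z [ 0.41  0.88 -0.26]
shift [ 0.0369 -0.0594  0.1027] turn [-0.0701  0.513   0.1191] rows 1.9882664137260262 2.8449342294590103
```

```bash
python3 -m jog '[0.009,-0.015,0.026,-0.017,0.128,0.03, 0.018,-0.03,0.051,-0.035,0.256,0.06, 0.028,-0.045,0.077,-0.052,0.385,0.09, 0.037,-0.059,0.103,-0.07,0.513,0.119, 0.037,-0.059,0.103,-0.07,0.513,0.119, 0.037,-0.059,0.103,-0.07,0.513,0.119]';python3 g.py 515 230 80 65 75.2
python3 - <<'E'
from m import *
for n in("side","top"):
    s=r.snapshot(n);save(s,n+"up");p=pts(s,s["pixels"].min(2)>110);p=p[(p[:,2]>110)&(p[:,2]<420)&(abs(p[:,0]-515)<120)&(abs(p[:,1]-230)<110)]
    if len(p): print(n,len(p),np.percentile(p,[2,50,98],0).round(), rect(p[p[:,2]>225]) if (p[:,2]>225).any() else 0)
E
```

```text
time: 8.75
tool_pos: [523.9, 245.4, 195.9]
tcp_rot: [179.5, -74.9, 65.6]
ft_force: [-0.2, -1.1, -1.4]
finger_gap: 53.6
grip_force: 48.1
[523.9 245.4 195.9] [179.5 -74.9  65.6] [-18.8  -1.9 130.9  81.8  75.9 -37.3] 53.6 48.08991193771362 8.75 [-0.2 -1.1 -1.4]
z [ 0.41  0.88 -0.26]
shift [-0.1164 -0.0019  0.0317] turn [-0.0014  0.0049  0.0025] rows 1.9309648443453176 0.03021204058894129
side 296 [[482. 221. 210.]
 [503. 243. 247.]
 [543. 259. 255.]] (array([507.9, 219.6]), array([75.5, 51.5]), 64.6)
top 371 [[440. 163. 140.]
 [509. 220. 245.]
 [549. 255. 283.]] (array([487.3, 198.9]), array([123.7, 109.3]), 79.1)
```

View pics/sideup.png

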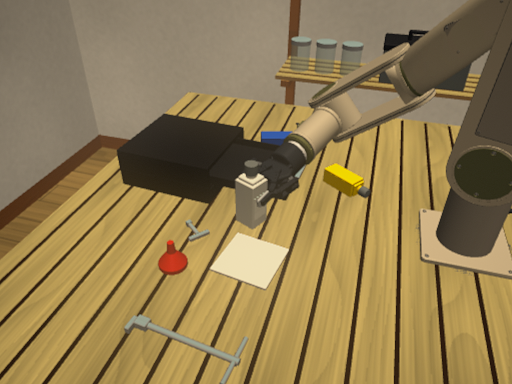

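The bottle is upright in the grip, cap up, at about (252,195), with the tile below it at (250,260). I'll descend most of the way, then feel for contact.

```bash
python3 -m jog '[-0.02,0,0.0055,0,0,0, -0.04,-0.001,0.011,0,0,0, -0.06,-0.001,0.0165,0,0,0, -0.08,-0.001,0.022,0,0,0, -0.1,-0.002,0.027,0,0,0, -0.107,-0.002,0.029,0,0,0, -0.107,-0.002,0.029,0,0.003,0.002, -0.107,-0.002,0.029,0,0.003,0.002]';python3 g.py 515 230 80 65 75.2
python3 - <<'E'
from m import *
for n in("side","top"):
    s=r.snapshot(n);p=pts(s,s["pixels"].min(2)>110);p=p[(p[:,2]>112)&(p[:,2]<150)&(abs(p[:,0]-515)<60)&(abs(p[:,1]-230)<60)]
    if len(p): print(n,len(p),np.percentile(p,[2,50,98],0).round(1),rect(p))
E
```

```text
time: 9.85
tool_pos: [523.3, 246.4, 86.3]
tcp_rot: [179.4, -75.2, 65.6]
ft_force: [0.4, -0.7, -2.8]
finger_gap: 53.6
grip_force: 48.2
[523.3 246.4  86.3] [179.4 -75.2  65.6] [-18.8  17.9 127.4  86.4  74.4 -54.1] 53.6 48.22894334793091 9.85 [ 0.4 -0.7 -2.8]
z [ 0.41  0.88 -0.26]
shift [-0.0108 -0.0006  0.0026] turn [-0.0003 -0.0003  0.0027] rows 0.1780001816918339 0.014835124064633762
side 244 [[485.2 221.1 132.5]
 [506.1 244.3 140.6]
 [541.3 261.3 145.1]] (array([506.8, 224.2]), array([72.3, 50.5]), 61.0)
top 218 [[486.8 198.5 125.5]
 [508.7 221.6 136.9]
 [544.7 256.8 144.7]] (array([504.5, 207.9]), array([97.1, 55.6]), 61.6)
```

```bash
for i in 1; do python3 -m jog '[-0.003,0,0.0008,0,0,0, -0.006,0,0.0016,0,0,0, -0.006,0,0.0016,0,0,0]'; python3 -m jog '[-0.002,0,0.0005,0,0,0, -0.002,0,0.0005,0,0,0]';  python3 -m jog '[-0.0015,0,0.0004,0,0,0, -0.0015,0,0.0004,0,0,0]'; done
```

```text
time: 10.32
tool_pos: [522.2, 246.8, 78.7]
tcp_rot: [180.0, -75.2, 65.1]
ft_force: [-1.1, -0.3, -2.7]
finger_gap: 53.8
grip_force: 48.2
time: 10.58
tool_pos: [522.3, 246.7, 76.8]
tcp_rot: [179.9, -75.2, 65.2]
ft_force: [0.7, 0.4, -1.5]
finger_gap: 53.3
grip_force: 48.2
time: 10.82
tool_pos: [522.4, 246.7, 75.4]
tcp_rot: [179.9, -75.2, 65.2]
ft_force: [0.1, -0.5, -2.4]
finger_gap: 53.5
grip_force: 48.2
```

```bash
for i in 1; do python3 -m jog '[-0.0015,0,0.0004,0,0,0, -0.0015,0,0.0004,0,0,0]'; python3 -m jog '[-0.001,0,0.0003,0,0,0, -0.001,0,0.0003,0,0,0]';  done
```

```text
time: 11.08
tool_pos: [522.6, 246.7, 74.4]
tcp_rot: [179.8, -75.3, 65.3]
ft_force: [-1.4, -0.7, 2.8]
finger_gap: 53.8
grip_force: 48.5
time: 11.32
tool_pos: [522.8, 246.8, 74.4]
tcp_rot: [179.7, -75.4, 65.4]
ft_force: [-3.8, -3.5, 11.2]
finger_gap: 53.6
grip_force: 49.3
```

Contact with the tile, about 13 N. I'll ease off slightly and let go.

```bash
python3 -m jog '[0.0007,0,-0.0002,0,0,0, 0.0007,0,-0.0002,0,0,0]'; python3 -m jog '[0,0,0,0,0,0, 0,0,0,0,0,0, 0,0,0,0,0,0, 0,0,0,0,0,0]' 1
python3 - <<'E'
from m import *
for n in("side","top"):
    s=r.snapshot(n)
    if n=="side": cv2.imwrite("pics/down.png",cv2.resize(s["pixels"][100:300,140:380,::-1],None,fx=3,fy=3))
E
```

```text
time: 11.58
tool_pos: [522.8, 246.8, 74.4]
tcp_rot: [179.7, -75.3, 65.4]
ft_force: [-1.0, -0.3, 5.7]
finger_gap: 53.4
grip_force: 48.4
time: 12.08
tool_pos: [522.4, 246.7, 73.5]
tcp_rot: [179.9, -75.2, 65.2]
ft_force: [-0.0, 1.4, 0.7]
finger_gap: 85.5
grip_force: 0.0
```

View pics/down.png

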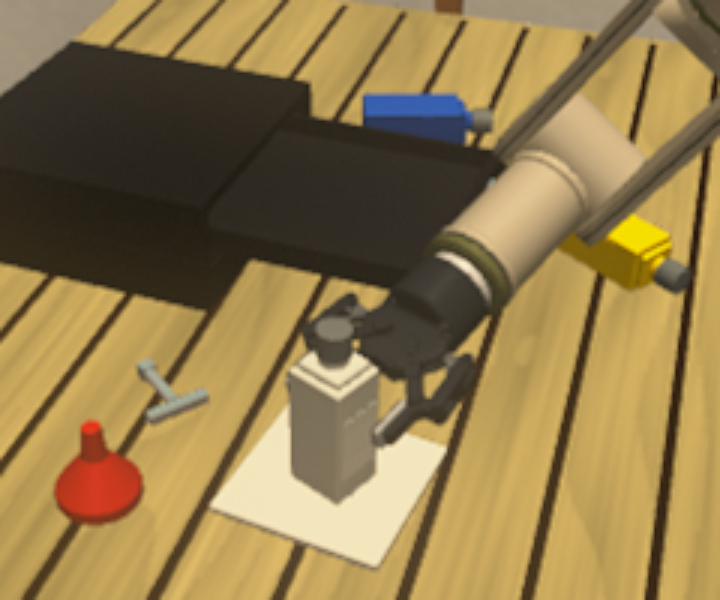

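The bottle is standing on the tile, body from about (290,380) to (380,490) in the crop, with the fingers open. I back straight out along the tool.

```bash
python3 -m jog '[0,0,-0.01,0,0,0, 0,0,-0.025,0,0,0, 0,0,-0.045,0,0,0, 0,0,-0.065,0,0,0, 0,0,-0.085,0,0,0, 0.02,0,-0.105,0,0,0, 0.06,0,-0.115,0,0,0, 0.11,0,-0.125,0,0,0]' 1; python3 g.py 425 -78.5 230 -3.8 0;python3 - <<'E'
from m import *
for n in("side","top"):
    s=r.snapshot(n)
    p=pts(s,s["pixels"].min(2)>100);p=p[(abs(p[:,0]-515)<60)&(abs(p[:,1]-230)<60)]
    q=p[(p[:,2]>110)&(p[:,2]<140)];print(n,len(q),rect(q),np.median(q,0).round(1))
    a=pts(s,np.ones((384,512),bool));a=a[(abs(a[:,0]-515)<60)&(abs(a[:,1]-230)<60)&(a[:,2]>148)&(a[:,2]<180)];print(" cap",len(a),np.median(a,0).round(1) if len(a) else 0)
E
```

```text
time: 13.18
tool_pos: [482.7, 162.1, 212.4]
tcp_rot: [-179.6, -75.2, 64.6]
ft_force: [1.4, -1.0, -0.2]
finger_gap: 85.2
grip_force: 0.0
[482.7 162.1 212.4] [-179.6  -75.2   64.6] [-33.3  -6.6 133.2  73.2  87.7 -37.2] 85.2 0.0 13.18 [ 1.4 -1.  -0.2]
z [-0. -0. -1.]
shift [-0.063   0.0495 -0.2341] turn [-0.7827 -1.1407  1.0141] rows 3.9582439391824167 9.18490859077747
side 257 (array([512.1, 232.2]), array([51.6, 52.8]), 63.0) [506.2 244.3 128.6]
 cap 142 [511.9 239.3 161.5]
top 212 (array([515.9, 228.5]), array([50.4, 53.9]), 64.3) [508.1 222.1 126. ]
 cap 93 [514.7 228.7 161.7]
```

```bash
python3 g.py 425 -78.5 250 64.6 0
```

```text
[485.2 161.1 217.4] [177.4 -75.2  67.5] [-33.2  -7.1 132.9  73.3  87.7 -37.2] 85.6 0.0 13.28 [ 0.8 -0.1 -0.2]
z [ 0. -0. -1.]
shift [-0.0491  0.0467 -0.238 ] turn [ 0.0048 -1.3125  0.014 ] rows 3.959074474907247 7.028382593257184
```

```bash
python3 -m jog '[-0.006,0.006,-0.03,0,-0.165,0, -0.012,0.012,-0.06,0,-0.33,0, -0.018,0.018,-0.09,0,-0.495,0, -0.025,0.024,-0.12,0,-0.66,0, -0.031,0.03,-0.15,0,-0.825,0, -0.037,0.036,-0.18,0,-0.99,0, -0.043,0.041,-0.21,0,-1.15,0, -0.049,0.047,-0.238,0.005,-1.31,0.01]' -1 20; python3 g.py 425 -78.5 150 -3.8 0
```

```text
time: 14.28
tool_pos: [423.1, -79.0, 225.8]
tcp_rot: [-179.5, 0.2, 64.8]
ft_force: [-0.6, 0.0, -0.5]
finger_gap: 0.0
grip_force: 0.0
[423.1 -79.  225.8] [-179.5    0.2   64.8] [-1.730e+01 -1.910e+01  1.107e+02 -1.000e-01  8.900e+01  8.000e+00] 0.0 0.0 14.28 [-0.6  0.  -0.5]
z [-0. -0. -1.]
shift [0.0016 0.0023 0.0945] turn [-0.0048  0.0081  1.1965] rows 1.5129380249964366 6.406896157358894
```

```bash
python3 -m jog '[0,0,0.015,0,0,0.17, 0,0,0.03,0,0,0.34, 0,0,0.045,0,0,0.51, 0,0.001,0.06,0,0,0.68, 0,0.001,0.075,0,0,0.85, 0.001,0.001,0.085,0,0,1.02, 0.001,0.002,0.0945,-0.005,0.008,1.197, 0.001,0.002,0.0945,-0.005,0.008,1.197]'; python3 g.py 420 -78 103 -3.8 0; python3 g.py 620 -91.3 103 -3.8 0
python3 - <<'E'
from h import *
s=r.snapshot("side");cv2.imwrite("pics/push.png",cv2.resize(s["pixels"][60:260,140:400,::-1],None,fx=3,fy=3))
E
```

```text
time: 15.28
tool_pos: [423.7, -76.7, 129.4]
tcp_rot: [-179.7, 0.1, -3.7]
ft_force: [0.5, 0.7, -0.1]
finger_gap: 0.2
grip_force: 0.0
[423.7 -76.7 129.4] [-1.797e+02  1.000e-01 -3.700e+00] [-17.4 -15.5 118.    0.3  77.7  76.3] 0.2 0.0 15.28 [ 0.5  0.7 -0.1]
z [-0. -0. -1.]
shift [-0.0035  0.0018  0.0451] turn [-0.006   0.0018  0.001 ] rows 0.7238289132181349 0.03383418886869855
[423.7 -76.7 129.4] [-1.797e+02  1.000e-01 -3.700e+00] [-17.4 -15.5 118.    0.3  77.7  76.3] 0.2 0.0 15.28 [ 0.5  0.7 -0.1]
z [-0. -0. -1.]
shift [0.1969 0.002  0.0447] turn [-0.006   0.0018  0.001 ] rows 3.2313829292759197 0.03383418886869855
```

View pics/push.png

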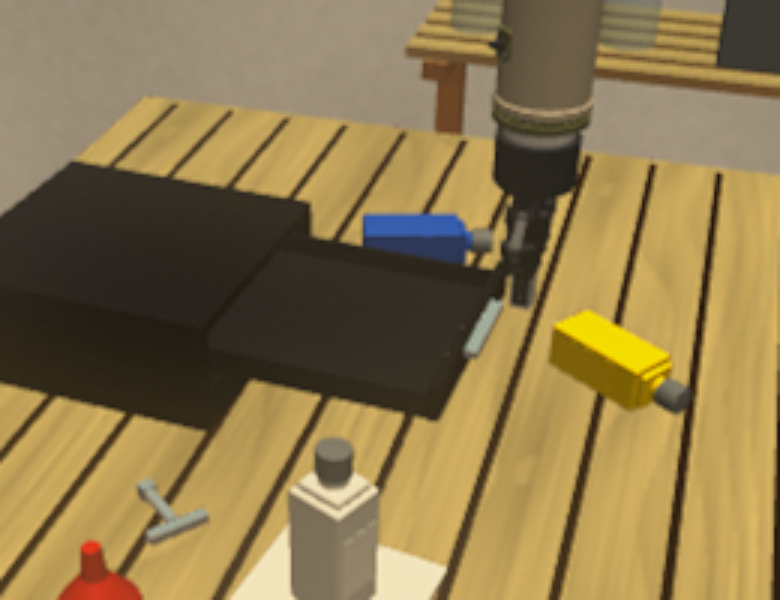

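The shut fingers' tips, at about (520,300) in the crop, hang in front of the lip at (485,325), and the bottle stands undisturbed. I lower and push.

```bash
python3 -m jog '[-0.003,0.001,0.02,0,0,0, -0.003,0.002,0.045,0,0,0, -0.003,0.002,0.045,0,0,0, 0.012,0.002,0.045,0,0,0, 0.027,0.002,0.045,0,0,0, 0.042,0.002,0.045,0,0,0, 0.057,0.002,0.045,0,0,0, 0.072,0.002,0.045,0,0,0]'; python3 -m jog '[0.016,0,0,0,0,0, 0.032,0,0,0,0,0, 0.048,0,0,0,0,0, 0.064,0,0,0,0,0, 0.08,0,0,0,0,0, 0.096,0,0,0,0,0, 0.112,0,0,0,0,0, 0.125,0,0,0,0,0]';python3 g.py 661 -94 103 -3.8 0
```

```text
time: 16.32
tool_pos: [497.5, -83.3, 87.2]
tcp_rot: [-179.7, -0.1, -3.6]
ft_force: [-2.1, 0.4, 0.6]
finger_gap: 0.0
grip_force: 1.0
time: 17.32
tool_pos: [622.3, -91.5, 87.4]
tcp_rot: [-179.7, -0.1, -3.6]
ft_force: [-2.4, 0.0, 0.6]
finger_gap: 0.1
grip_force: 1.0
[622.3 -91.5  87.4] [-1.797e+02 -1.000e-01 -3.600e+00] [-13.2  18.   88.6   0.3  73.4  80.3] 0.1 0.9540500595934986 17.32 [-2.4  0.   0.6]
z [-0. -0. -1.]
shift [0.0388 0.     0.0031] turn [-0.0055 -0.0014  0.0029] rows 0.6220364481464895 0.03394820572724851
```

```bash
python3 -m jog '[0.012,0,0,0,0,0, 0.022,0,0,0,0,0, 0.03,0,0,0,0,0, 0.036,0,0,0,0,0, 0.036,0,0,0,0,0]'; python3 -m jog '[0.002,0,0,0,0,0, 0.004,0,0,0,0,0, 0.004,0,0,0,0,0]'; python3 -m jog '[0.002,0,0,0,0,0, 0.002,0,0,0,0,0]'
```

```text
time: 17.95
tool_pos: [658.1, -93.7, 86.2]
tcp_rot: [-179.7, -0.1, -3.8]
ft_force: [0.2, -0.8, -0.1]
finger_gap: -0.1
grip_force: 0.0
time: 18.32
tool_pos: [661.6, -93.9, 86.1]
tcp_rot: [-179.7, -0.1, -3.8]
ft_force: [-0.6, -0.7, -1.1]
finger_gap: 0.1
grip_force: 0.3
time: 18.58
tool_pos: [663.6, -94.0, 86.1]
tcp_rot: [-179.7, -0.1, -3.8]
ft_force: [-1.1, -0.0, -0.6]
finger_gap: -0.0
grip_force: 0.4
```

```bash
for i in 1 2; do python3 -m jog '[0.0015,0,0,0,0,0, 0.0015,0,0,0,0,0]' ; done; python3 -m jog '[0.001,0,0,0,0,0, 0.001,0,0,0,0,0]'
```

```text
time: 18.82
tool_pos: [665.2, -94.1, 86.2]
tcp_rot: [-179.7, -0.1, -3.8]
ft_force: [-0.6, -0.9, -0.0]
finger_gap: 0.1
grip_force: 0.4
time: 19.08
tool_pos: [666.7, -94.3, 86.2]
tcp_rot: [-179.7, -0.1, -3.8]
ft_force: [-1.3, 0.2, -0.1]
finger_gap: -0.0
grip_force: 0.4
time: 19.32
tool_pos: [667.7, -94.3, 86.3]
tcp_rot: [-179.7, -0.1, -3.8]
ft_force: [-1.4, -0.0, -0.3]
finger_gap: 0.0
grip_force: 0.5
```

```bash
for i in 1 2 3; do python3 -m jog '[0.001,0,0,0,0,0, 0.001,0,0,0,0,0]' | grep -E "tool_pos|ft_f" ; done
```

```text
tool_pos: [667.7, -94.3, 86.2]
ft_force: [-6.1, 0.6, 3.7]
tool_pos: [667.8, -94.4, 86.2]
ft_force: [-11.6, 1.8, 5.8]
tool_pos: [667.8, -94.3, 86.2]
ft_force: [-17.3, 1.6, 9.8]
```

The push has hit the stop: 17 N with no further travel. I back off, raise the tool and check.

```bash
python3 -m jog '[-0.01,0,0,0,0,0, -0.03,0,0,0,0,0, -0.05,0,-0.02,0,0,0, -0.07,0,-0.06,0,0,0, -0.09,0,-0.1,0,0,0, -0.1,0,-0.12,0,0,0, -0.1,0,-0.12,0,0,0, -0.1,0,-0.12,0,0,0]'
python3 - <<'E'
from m import *
for n in("side","top"):
    s=r.snapshot(n)
    if n=="side": save(s,"end")
    p=pts(s,s["pixels"].min(2)>100);p=p[(abs(p[:,0]-515)<60)&(abs(p[:,1]-230)<60)]
    q=p[(p[:,2]>110)&(p[:,2]<140)];print(n,rect(q))
    g=pts(s,s["pixels"].min(2)>85);g=g[(g[:,2]>85)&(g[:,2]<108)&(g[:,0]>650)&(g[:,0]<720)&(abs(g[:,1]+95)<80)];print(" lip",len(g),np.percentile(g,[5,50,95],0).round(1) if len(g) else 0)
E
```

```text
time: 21.08
tool_pos: [570.5, -88.5, 205.0]
tcp_rot: [-179.7, -0.1, -3.8]
ft_force: [-0.1, 0.1, -0.1]
finger_gap: -0.1
grip_force: 0.0
side (array([514. , 233.6]), array([46.9, 54.2]), 66.3)
 lip 81 [[ 676.  -140.5   96.9]
 [ 683.7  -93.6   99.5]
 [ 691.2  -46.4  101.9]]
top (array([515.9, 228.6]), array([48.5, 54.1]), 65.0)
 lip 38 [[682.1 -75.1  96.4]
 [687.5 -62.8  99.9]
 [692.7 -50.2 103.3]]
```

View pics/end.png

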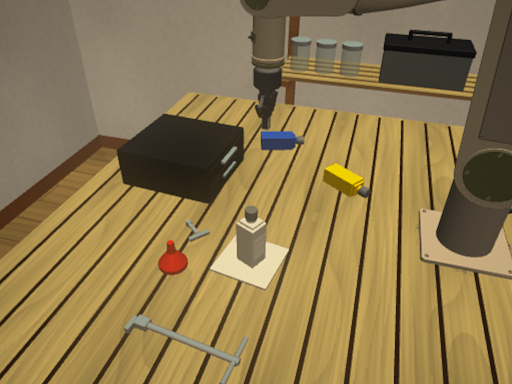

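The tray is shut, with its lip at (229,156) flush to the unit. The bottle stands upright on the tile at (252,240), the bystanders haven't moved, and the arm is clear.

```bash
python3 -c "
from bench import r;print(r.hand_in())"
```

```text
the job is handed in; nothing more can be done
None
```

I set the bottle down in the grip, cap up, about 3 mm from the tile's centre, then pushed the tray to its stop and handed the job in at about 21 s; the final picture shows the bleed key, basin wrench and funnel cap where they were, but hand-in returned no verdict.

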